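# Lock the lens slide home in the edging machine with the quarter-turn T-key

### The job

Push the blue lens slide at the middle of its rear wall, since it jams if pushed off-centre, along the slot until it is fully home against the stop inside the white edging machine. Then take the red-handled T-key out of its leaning rack, drop it into the slot at the middle of the yellow band right behind the slide until its flange rests on the bed, and twist it a quarter turn so that it locks under the lips; let go of it. Leave the other things on the bench where they stand.

Things in the scene. Friction and masses are not known exactly. Their poses are not given: they have to be found in the camera images.
- bed: Fixed aluminium machine bed, 420 x 190, top face 36 above the bench. Origin on the bench under the slot's centre line; x along the slot into the machine (bed spans x -190 to 230), yaw up to 13 degrees either way. A T-slot runs its whole length at y 0: mouth 26 wide between lips 10 thick (z 26 to 36, edges notched 4 deep from x -66 to 108); cavity below 64 wide (z 8 to 26). White housing over x 100 to 240, 226 wide, 136 high, with an open bay.
- band (a point): Middle of the yellow band painted across the bed, on the slot's centre line at the bed's top face (bed x -34, z 36). The band is 52 wide along the slot. The slide covers it at the start; with the slide home, the slide's rear is 44 beyond this point, clear of the key's flange if that sits on the band's middle.
- stop (a point): Middle of the face of the stop inside the machine's bay (bed x 160), 14 above the bed's top face. The bay is 56 high above the bed.
- slide: Loose blue lens slide: plate 150 x 150 x 14, about 350 g, with two lenses on it. Origin at the centre of its underside, on the bed; x points to the machine. A tongue 34 x 23.5, 8 deep, under its middle runs in the slot. A wall 12 thick and 32 high stands along its whole rear edge. Starts 70 to 115 short of home. Slides with 2 to 4 N if pushed within 15 of mid-wall; well off the middle the tongue cocks and jams in the lips' notches.
- slide_nose (a point): Middle of the slide's front edge, at the underside (slide x 75). It meets the stop when home (bed x 160).
- slide_rear (a point): Middle of the rear face of the slide's rear wall (slide x -75), white-marked, 16 above the bed: where to push.
- key: Loose T-key, 104 long, about 180 g. Origin at the centre of the foot's underside, z along the stem to the handle. Brass foot 50 (x) x 21 (y) x 12, flange 52 across at z 24.5 to 32.5, neck 18 and stem 14 across, red bar handle 50 (x) x 16 (y) at z 68 to 104. Starts in the rack, z leaning 35 degrees from vertical to the rack's -x (robot side), x level.
- key_grip (a point): Middle of the red handle, on the key's axis (key z 88); pinch the bar across its 16. The bar runs the same way as the foot, which enters the slot only lengthwise. With the flange on the bed the key's origin is 11.5 and this point 99.5 above the bench; the foot then hangs free under the lips, turns freely either way and is locked at a quarter turn.
- rack: Fixed rack, left or right of the bed. Base 110 (x) x 92 (y) x 12, origin on the bench, base centre at x 5; yaw up to 17 degrees either way. A wooden pocket 68 x 36.5 leans 35 degrees to the rack's -x; its rim centre is at x 20, z 62. The key hangs by its flange on the rim, foot 24.5 deep in the pocket with about 2 clearance: draw it out along its own leaning axis by 30 or more.
- caddy: Bystander: green open tool caddy with pliers, 100 x 90, 100 high, origin at its underside; on the side opposite the rack.
- spray: Bystander: clear bottle with blue cap, 52 across, 150 high, standing left of the bed, origin at its underside.
- jar: Bystander: amber jar with black lid, 54 across, 75 high, standing right of the bed, origin at its underside.
- case: Bystander: black spectacle case 62 x 160 x 36, lying at the right, nearer the robot than the bed, origin at its underside.
- driver: Bystander: screwdriver 170 long lying on the bench along its x.
- mug: Bystander: blue mug, 80 across, 90 high, far left.
- lensbox: Bystander: cardboard lens box 120 x 80 x 50, far right.
There are look-alikes about, which are no part of the job. Leave any purple look-alike of the key alone.

How it is judged:
By the outcome, as a careful person would: the job done as asked, in the order asked, and still so for the second after the job is handed in, with the robot touching nothing.
It also fails if it takes over 69 s, if anything falls off the work surface, if the arm or the gripper's body presses on something with over 40 N, if the wrist force passes 120 N, or if a joint passes its speed limit or range.

### The arm

A 6-joint arm with a two-finger parallel gripper is mounted at the origin on the work surface. World frame = base frame: x ahead of the robot, y to its left, z up, the work surface at z = 0. Lengths are in mm, angles in degrees, forces in N, time in s.
With the tool pointing down it reaches from about 350 to 850 mm from the base axis. Payload 8.1 kg.
Tool frame: the origin (TCP) lies where the fingers leave the gripper's body, on its centre line; the fingertips stand 73 mm ahead of it and the grasp point (between the pads) lies 54 mm ahead of it; z points along the fingers, y is the line along which they close (so a half turn about z gives the same grasp; the last joint's range is limited). The gripper opens to 85 mm and grips with 20 to 120 N. Pads are 22 mm wide; open, the fingers measure 114 mm over their backs; the gripper's body (76 mm by 85 mm) begins 54 mm behind the grasp point. The pads swing forward as they close: fully open they stand 13 mm farther back than shut.
Start: joints at [-70.21, 7.471, 85.268, -0, 87.261, -4.893], TCP at [250.579, -545.175, 303.892] pointing down, gripper open.
Joint ranges: [-169.43, 169.43], [-51.17, 129.36], [1.28, 143.12], [-76.62, 256.62], [0, 156.53], [-152.29, 152.29]. Speed limits (degrees/s): [136.94, 136.94, 159.86, 180, 180, 180].

### API

Orientations are given as [roll, pitch, yaw] about the fixed x, y, z axes, in that order (R = Rz(yaw) Ry(pitch) Rx(roll)).
In Python, from bench import sense, optics, r gives the robot as it stands.
- The arm moves only by the tool servo_tool, never from a script. Its argument "plan" is a list that holds one entry, the list of rows, each a list of 5 numbers: the shift along the world's x, y, z in m, then the turn about the world's z in degrees, then the finger opening in m, from 0 to 0.0854. A call has 1 to 10 rows; each row shifts and turns the commanded pose from where the row before left it; what a row does not reach is not made up. A row lasts 1/10 s, in which the tool goes at most 50 mm and 8.59 degrees, less where a joint would pass 70% of its speed; a pose out of reach is approached as far as the arm can. A call is refused whole if a number of a shift passes 0.05 or a number of a turn 8.59, either way. A call with a gripper value outside its range is refused whole. The fingers move at their own pace and stop on an object; "force" is the grip in N (left out, the last holds). Time passes only in rows, so rows that do not move let the fingers close. It gives the time, the measured TCP pose, the force, the opening and the grip force at its end, in the units of the state.
- sense(): the state, without advancing time (a new reading comes with each control period).
- optics.snapshot(name): name is "scene" or "side" or "wrist"; returns a dict with "frame" (400x640x3 uint8, blue, green, red), "fx", "fy", "cx", "cy" (pixels), "cam_to_world" (4x4, takes a point from camera to world coordinates). Camera axes: x right, y down, z forward; pixel columns grow to the right and rows downward; lengths in mm; the calibration is good to about 2 mm. The wrist camera is an equidistant fisheye: a pixel r from the principal point sees the ray r / f radians off the axis. A picture is of the moment at which its call begins. There is no depth.
- r.hand_in(): hands the job in; it is judged then, once.
The state is a dict: "time": time; "joint_pos": joint angles; "qd": joint speeds; "joint_efforts": joint torques, N m; "tool_pos": TCP position; "tcp_rot": TCP orientation; "ft_force": force on the tool from outside, world axes, zero at the start; "wrist_torque": the same for the moment, N m; "finger_gap": finger opening in mm; "grip_force": force on a finger pad.
Only numpy, scipy, OpenCV 4.12 (cv2) and the standard library are available. Lean on these libraries where they do the work, as an engineer would, in place of code of your own. Each camera call takes 0.05 s, during which the arm holds its last target. There are 200 camera calls.

## Working session

There is one attempt and no reset: what is moved stays moved. The work goes in short steps, Python scripts to look and compute and a tool call to move; the robot and the scene stay as the last step left them, time stands still between calls to the robot, and variables do not carry over. Pictures are saved under pics/ and viewed, at most 10 in all, crops included, and the job is handed in when it is done.

Besides the shell and the picture viewer there is one more tool, called after "Request:" as a command line: name --argument value ..., lists and objects as JSON in quotes. servo_tool: Moves the arm, as the interface text tells. Its arguments: {"type":"object","properties":{"plan":{"type":"array"},"force":{"type":"number"}},"required":["plan"]}

```bash
mkdir -p pics; ls; cat > h.py <<'E'
import numpy as np, cv2
from bench import sense, optics, r
def snap(n):
    s=optics.snapshot(n); return s
def ray(s,u,v,fish=False):
    T=np.array(s["cam_to_world"]); x=(u-s["cx"])/s["fx"]; y=(v-s["cy"])/s["fy"]
    if fish:
        t=np.hypot(x,y); d=np.array([x/t*np.sin(t),y/t*np.sin(t),np.cos(t)]) if t>1e-9 else np.array([0,0,1.])
    else: d=np.array([x,y,1.])
    d=T[:3,:3]@d; return T[:3,3],d/np.linalg.norm(d)
def onz(s,u,v,z,fish=False):
    o,d=ray(s,u,v,fish); return o+d*(z-o[2])/d[2]
def tri(rs):
    A=np.zeros((3,3));b=np.zeros(3)
    for o,d in rs:
        P=np.eye(3)-np.outer(d,d);A+=P;b+=P@o
    p=np.linalg.solve(A,b); return p,[np.linalg.norm((np.eye(3)-np.outer(d,d))@(p-o)) for o,d in rs]
def proj(s,p):
    T=np.array(s["cam_to_world"]);c=T[:3,:3].T@(np.array(p)-T[:3,3]); return s["cx"]+s["fx"]*c[0]/c[2],s["cy"]+s["fy"]*c[1]/c[2]
E
python3 - <<'E'
from h import *
import pickle
for n in ("scene","side","wrist"):
    s=snap(n); pickle.dump(s,open(n+"0.pkl","wb")); cv2.imwrite(f"pics/{n}0.png",s["frame"])
    print(n,s["fx"],s["cx"],s["cy"],np.round(s["cam_to_world"],3).tolist())
print(sense())
E
```

```text
pics
scene 518.5929163199708 324.4365154624864 200.6507185584126 [[0.797, 0.498, -0.341, 1118.317], [0.604, -0.641, 0.474, -757.826], [0.017, -0.584, -0.812, 1395.652], [0.0, 0.0, 0.0, 1.0]]
side 378.70677219899903 314.76436293450826 190.3117146737328 [[-0.893, -0.264, 0.365, 96.869], [-0.45, 0.559, -0.697, 882.236], [-0.02, -0.786, -0.617, 874.813], [0.0, 0.0, 0.0, 1.0]]
wrist 309.70691628693146 317.27479793902813 199.3755778651881 [[0.418, -0.862, -0.287, 323.337], [-0.909, -0.397, -0.13, -512.637], [-0.002, 0.315, -0.949, 372.563], [0.0, 0.0, 0.0, 1.0]]
{'time': 0.15, 'joint_pos': array([-7.02110525e+01,  7.50554976e+00,  8.53177152e+01,  3.45270171e-03,
        8.72623974e+01, -4.89308204e+00]), 'qd': array([-0.04554222, -0.11878154, -0.18026308,  0.02060522, -0.01825121,
       -0.0243715 ]), 'joint_efforts': array([-5.90705458e-04, -5.70064545e+01, -5.01158524e+01, -3.87682339e-04,
        9.52075847e-03, -2.26616379e-05]), 'tool_pos': array([ 250.47027841, -544.84698595,  303.05482545]), 'tcp_rot': array([-1.79914944e+02, -1.07426505e-02,  2.46818540e+01]), 'ft_force': array([ 0.08474979,  1.02430979, -0.47566818]), 'wrist_torque': array([ 0.00267042, -0.018503  ,  0.01077951]), 'grip_force': 0.0, 'finger_gap': 85.51874700490437}
```

View pics/scene0.png

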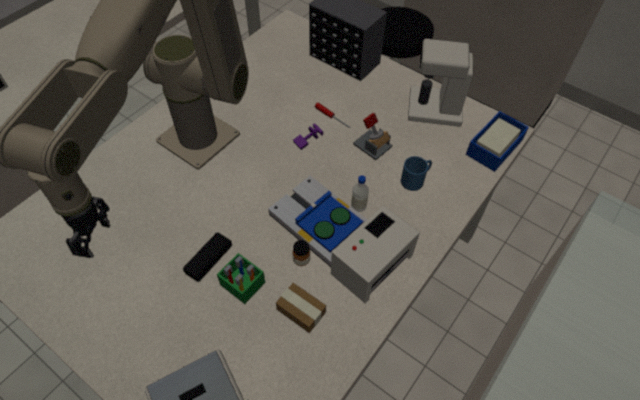

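View pics/side0.png

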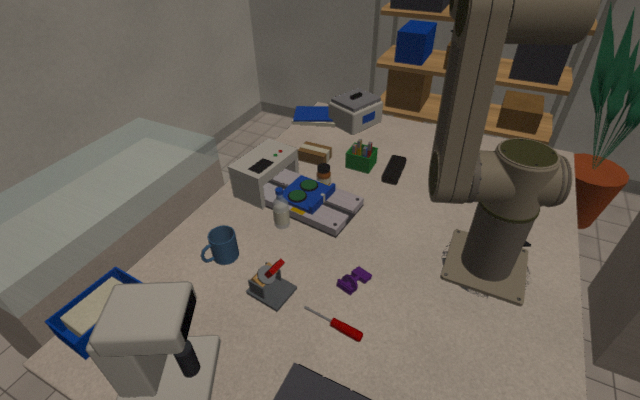

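Scene view: the rack and red-handled key are at (372,130), with a purple look-alike lying at (308,135) and a red screwdriver at (326,109). The bed and blue slide are at (320,220), the spray at (360,190) and the jar at (301,252). Side view: key at (272,270), purple one at (353,280), driver at (345,328). The key standing in the rack with a red bar handle fits the description. I'll confirm it in enlarged crops.

```bash
python3 - <<'E'
import pickle,cv2,numpy as np
g=lambda n:pickle.load(open(n+"0.pkl","rb"))["frame"]
def crop(f,x0,y0,w,h,k):
    return cv2.resize(np.clip(f[y0:y0+h,x0:x0+w].astype(float)*1.5,0,255).astype('uint8'),None,fx=k,fy=k,interpolation=cv2.INTER_CUBIC)
a=crop(g("scene"),262,100,160,120,5); 
cv2.imwrite("pics/a.png",crop(g("scene"),262,100,160,120,5))
cv2.imwrite("pics/b.png",np.hstack([crop(g("side"),240,250,60,60,6.6),crop(g("side"),270,170,100,100,3.96)]))
b=crop(g("scene"),262,170,133,100,6); cv2.imwrite("pics/c.png",b)
E
```

```text
(no output)
```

View pics/c.png

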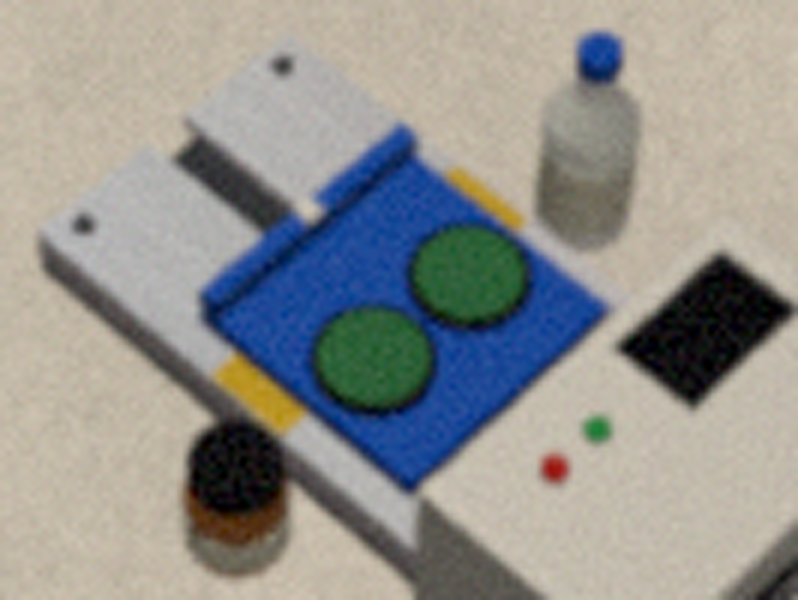

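View pics/b.png

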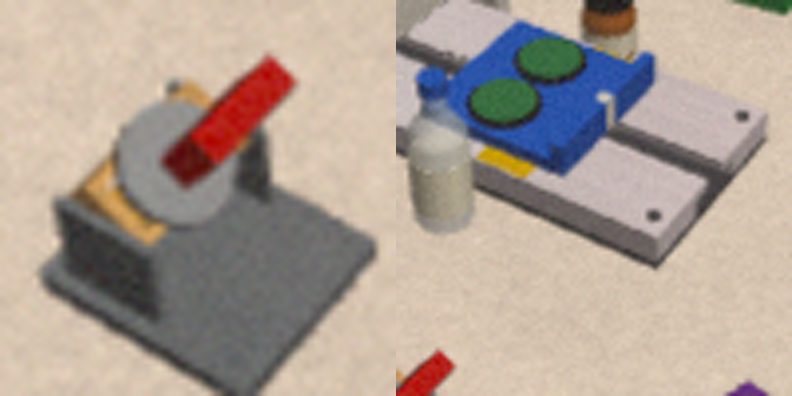

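The crops confirm it: the red bar handle with grey flange stands in the wooden leaning pocket at side (272,268), and the purple key lies loose on the bench. In the scene crop, the bed's rear corners are at about (310.3,176.3) and (269,209.5), and the white mid-wall mark is at (314.2,205.3). I'll turn these into positions.

```bash
cat > m.py <<'E'
from h import *
import pickle
S=pickle.load(open("scene0.pkl","rb"));D=pickle.load(open("side0.pkl","rb"))
c=lambda x,y:(262+(x+.5)/6-.5,170+(y+.5)/6-.5)
b2=lambda x,y:(270+(x-396+.5)/3.96-.5,170+(y+.5)/3.96-.5)
b1=lambda x,y:(240+(x+.5)/6.6-.5,250+(y+.5)/6.6-.5)
f=lambda n,p:print(n,np.round(p,1))
for n,p,q in [("rearR",c(42,237),b2(768,120)),("rearL",c(290,38),b2(655,245))]:
    f(n+" scene",onz(S,*p,36)); f(n+" side",onz(D,*q,36)); f(n+" tri",tri([ray(S,*p),ray(D,*q)])[0])
f("slotrear L",onz(S,*c(185,120),36));f("slotrear R",onz(S,*c(150,152),36))
f("mark",onz(S,*c(313,205),68)); f("mark side",onz(D,*b2(605,95),68))
f("wallL",onz(S,*c(405,125),68));f("wallR",onz(S,*c(205,296),68))
for p in [(450,170),(520,220),(235,355),(290,432),(607,308),(412,490)]: f(("band/nose",p),onz(S,*c(*p),36 if p[0]<600 and p!=(412,490) else 50))
f("rack corners",[onz(D,*b1(*p),12) for p in [(42,272),(247,393),(377,240)]])
# red handle masks
for n,s,box in (("scene",S,(355,105,390,135)),("side",D,(255,250,295,285))):
    x0,y0,x1,y1=box; h=cv2.cvtColor(s["frame"][y0:y1,x0:x1],cv2.COLOR_BGR2HSV)
    m=(((h[...,0]<8)|(h[...,0]>172))&(h[...,1]>150)&(h[...,2]>50)).astype('uint8')
    k,l,st,ce=cv2.connectedComponentsWithStats(m); i=1+np.argmax(st[1:,4]); ys,xs=np.where(l==i)
    r_=cv2.minAreaRect(np.c_[xs+x0,ys+y0].astype(np.float32)); print(n,st[i],ce[i]+[x0,y0],r_)
    globals()[n+"c"]=ce[i]+[x0,y0]
print(tri([ray(S,*scenec),ray(D,*sidec)]))
E
python3 m.py
```

```text
rearR scene [ 425.9 -100.1   36. ]
rearR side [416.1 -88.1  36. ]
rearR tri [420.3 -96.6  27.8]
rearL scene [446.6  86.8  36. ]
rearL side [441.  96.  36.]
rearL tri [443.6  90.5  30. ]
slotrear L [436.6   6.6  36. ]
slotrear R [435.4 -21.8  36. ]
mark [540.6 -13.4  68. ]
mark side [542.5 -22.8  68. ]
wallL [547.3  58.   68. ]
wallR [532.  -92.4  68. ]
('band/nose', (450, 170)) [571.   68.3  36. ]
('band/nose', (520, 220)) [620.1  64.6  36. ]
('band/nose', (235, 355)) [553.2 -95.4  36. ]
('band/nose', (290, 432)) [ 604.4 -114.6   36. ]
('band/nose', (607, 308)) [693.5  38.5  50. ]
('band/nose', (412, 490)) [ 678.4 -110.5   50. ]
rack corners [[577.  392.7  12. ]
 [468.8 405.4  12. ]
 [458.2 316.9  12. ]]
scene [  9   9  13  14 113] [370.31858407 120.15929204] ((370.3461608886719, 120.26923370361328), (9.707253456115723, 13.035454750061035), 56.3099365234375)
side [ 10   9  19  19 132] [274.5        267.88636364] ((274.5000305175781, 268.0000305175781), (6.363960266113281, 21.92030906677246), 45.0)
(array([496.62613575, 358.33609342, 112.72009003]), [np.float64(1.1492979955190337), np.float64(1.149297995519095)])
```

View pics/a.png

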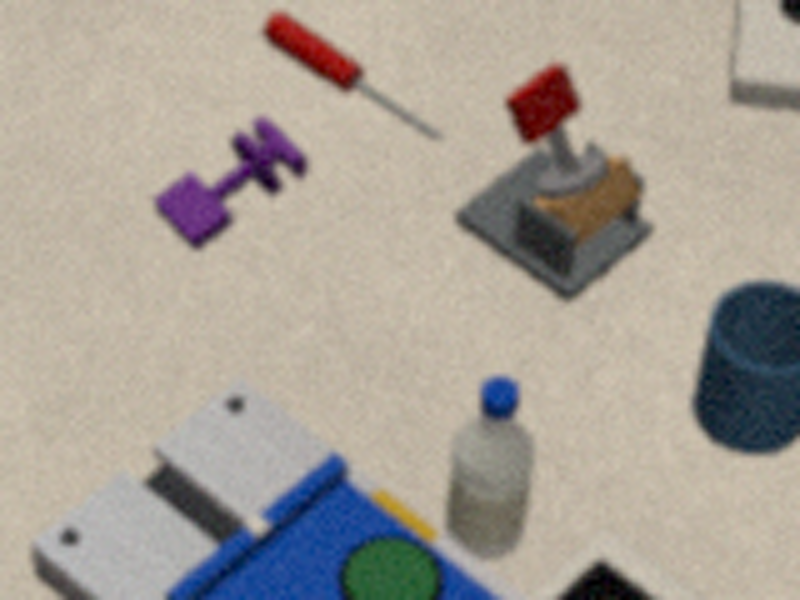

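Request:
servo_tool --plan '[[[0.02, 0.045, 0, -7.8, 0], [0.02, 0.045, 0, -7.8, 0], [0.02, 0.045, 0, -7.8, 0], [0.02, 0.045, 0, -7.8, 0], [0.02, 0.045, 0, 0, 0], [0.02, 0.045, 0, 0, 0], [0.02, 0.045, 0, 0, 0], [0.02, 0.045, 0, 0, 0], [0.02, 0.045, 0, 0, 0], [0.02, 0.045, 0, 0, 0]]]' --force 30

```text
time: 1.15
tool_pos: [450.8, -93.2, 303.9]
tcp_rot: [180.0, -0.0, -6.5]
ft_force: [1.5, -0.2, -0.5]
finger_gap: -0.4
grip_force: 0.0
```

Request:
servo_tool --plan '[[[0.02, 0.043, -0.02, 0, 0], [0.02, 0.043, -0.02, 0, 0], [0, 0, -0.02, 0, 0], [0, 0, 0, 0, 0], [0, 0, 0, 0, 0]]]'

```text
time: 1.65
tool_pos: [489.0, -11.8, 244.9]
tcp_rot: [180.0, 0.1, -6.5]
ft_force: [-0.2, -0.1, 0.7]
finger_gap: -0.2
grip_force: 0.0
```

```bash
python3 - <<'E'
from h import *
import pickle
s=snap("wrist"); pickle.dump(s,open("w1.pkl","wb"))
cv2.imwrite("pics/w1.png",np.clip(s["frame"]*1.4,0,255).astype('uint8'))
q=sense(); print(q["tool_pos"],q["tcp_rot"],q["ft_force"],q["time"])
E
```

```text
[489.49481605 -12.31058461 245.84228362] [ 1.79985648e+02 -2.75903696e-02 -6.56590828e+00] [-0.5835615   0.54133917  0.10776852] 1.7
```

View pics/w1.png

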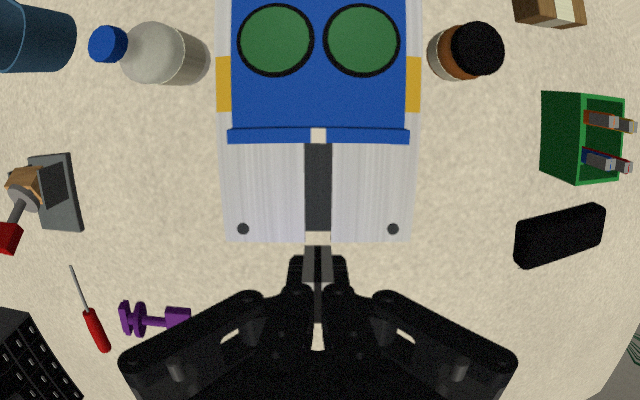

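The wrist view shows the bed square to the tool. Its rear edge is at row 241, from column 225 to 410. The slot mouth lies between columns 305 and 331, and the white mark is at (318,136).

```bash
python3 - <<'E'
from h import *
import pickle
s=pickle.load(open("w1.pkl","rb")); F=s["frame"]
h=cv2.cvtColor(F,cv2.COLOR_BGR2HSV); g=F.astype(float).mean(2)
L=[];R=[]
for v in range(160,228,6):
    row=cv2.GaussianBlur(g[v-2:v+3].mean(0)[None],(5,1),0)[0]; d=np.diff(row)
    l=280+np.argmin(d[280:318])+.5; r_=318+np.argmax(d[318:350])+.5
    L.append(onz(s,l,v,36,1)[:2]);R.append(onz(s,r_,v,36,1)[:2])
L=np.array(L);R=np.array(R);M=(L+R)/2
vx,vy,x0,y0=cv2.fitLine(M.astype(np.float32),cv2.DIST_HUBER,0,.01,.01).ravel(); 
print("width",np.linalg.norm(L-R,axis=1).mean(),"yaw",np.degrees(np.arctan(vy/vx)),"pt",x0,y0)
u=np.array([vx,vy])*np.sign(vx)
p=lambda u_,v_,z:np.round(onz(s,u_,v_,z,1)[:2],1)
print("rear corners",p(225,241.5,36),p(410,241.5,36),"mark top",p(318,128,68),p(318,143,68),"wall rear top L/R",p(228.5,142.5,68),p(409,142.5,68))
print("slot mid at rear", p(318,241.5,36))
y=((h[...,0]>18)&(h[...,0]<32)&(h[...,1]>140)&(h[...,2]>80)).astype('uint8')
k,l,st,ce=cv2.connectedComponentsWithStats(y)
for i in range(1,k):
    if st[i,4]>150:
        x,yy,w,hh,a=st[i]; print(st[i],p(ce[i][0],yy-.5,36),p(ce[i][0],yy+hh-.5,36),p(*ce[i],36))
E
```

```text
width 25.39140825609924 yaw -6.600522 pt 482.70502 -13.153721
rear corners [441.6  87.7] [ 420. -102.] mark top [546.1 -20.6] [534.1 -19.3] wall rear top L/R [544.1  53.5] [527.4 -93.8]
slot mid at rear [432.2  -7.8]
[216  56  15  56 790] [622.  57.] [570.3  64. ] [595.8  60.3]
[406  56  15  56 788] [ 602.7 -113.4] [ 550.7 -108.6] [ 576.4 -110.7]
```

Request:
servo_tool --plan '[[[0, -0.0016, -0.043, 0, 0], [0, 0, -0.043, 0, 0], [0, 0, -0.043, 0, 0], [0.0149, -0.0017, 0, 0, 0], [0.0099, -0.0011, 0, 0, 0], [0.005, -0.0006, 0, 0, 0], [0, 0, 0, 0, 0]]]'

```text
time: 2.4
tool_pos: [521.4, -17.5, 118.3]
tcp_rot: [180.0, -0.2, -6.6]
ft_force: [-0.8, -0.1, 0.5]
finger_gap: -0.3
grip_force: 0.0
```

Request:
servo_tool --plan '[[[0.003, -0.0003, 0, 0, 0], [0.006, -0.0007, 0, 0, 0], [0.008, -0.0009, 0, 0, 0], [0.008, -0.0009, 0, 0, 0], [0.008, -0.0009, 0, 0, 0], [0.008, -0.001, 0, 0, 0], [0.008, -0.0009, 0, 0, 0], [0.008, -0.0009, 0, 0, 0], [0.008, -0.001, 0, 0, 0], [0.008, -0.0009, 0, 0, 0]]]'

```text
time: 3.4
tool_pos: [592.1, -24.9, 116.3]
tcp_rot: [-180.0, 0.1, -6.5]
ft_force: [-5.5, 0.3, 4.6]
finger_gap: 0.3
grip_force: 2.9
```

Request:
servo_tool --plan '[[[0.006, -0.0012, 0, 0, 0], [0.006, -0.0007, 0, 0, 0], [0.005, -0.0006, 0, 0, 0], [0.003, -0.0004, 0, 0, 0], [0.002, -0.0002, 0, 0, 0], [0, 0, 0, 0, 0]]]'

```text
time: 4.0
tool_pos: [614.5, -28.1, 116.1]
tcp_rot: [-180.0, -0.0, -6.5]
ft_force: [-2.3, -0.3, 1.6]
finger_gap: -0.2
grip_force: 1.1
```

Request:
servo_tool --plan '[[[0.002, -0.0002, 0, 0, 0], [0.002, -0.0002, 0, 0, 0], [0.001, -0.0001, 0, 0, 0], [0, 0, 0, 0, 0]]]'

```text
time: 4.4
tool_pos: [619.3, -28.6, 116.0]
tcp_rot: [-180.0, -0.0, -6.5]
ft_force: [-3.5, -0.4, 2.1]
finger_gap: -0.2
grip_force: 1.6
```

Request:
servo_tool --plan '[[[0.0015, -0.0002, 0, 0, 0], [0.0015, -0.0002, 0, 0, 0], [0, 0, 0, 0, 0]]]'

```text
time: 4.7
tool_pos: [619.9, -28.6, 115.9]
tcp_rot: [-180.0, 0.4, -6.5]
ft_force: [-19.1, 2.1, 15.3]
finger_gap: -0.4
grip_force: 10.3
```

The push met a hard stop at TCP x 619.9, against 618.7 expected, so the slide should be home. I'll back off, lift and check.

Request:
servo_tool --plan '[[[-0.02, 0.0023, 0, 0, 0], [-0.03, 0.0035, 0, 0, 0], [-0.03, 0.004, 0.045, 0, 0], [0, 0, 0.045, 0, 0], [0, 0, 0.04, 0, 0], [0, 0, 0, 0, 0], [0, 0, 0, 0, 0]]]'

```text
time: 5.4
tool_pos: [545.9, -19.7, 244.4]
tcp_rot: [180.0, -0.3, -6.5]
ft_force: [-0.3, 0.9, -0.7]
finger_gap: 0.2
grip_force: 0.0
```

```bash
python3 - <<'E'
from h import *
import pickle
s=snap("wrist"); pickle.dump(s,open("w2.pkl","wb"))
F=s["frame"];h=cv2.cvtColor(F,cv2.COLOR_BGR2HSV)
cv2.imwrite("pics/w2.png",np.clip(F*1.4,0,255).astype('uint8'))
y=((h[...,0]>18)&(h[...,0]<32)&(h[...,1]>140)&(h[...,2]>80)).astype('uint8')
k,l,st,ce=cv2.connectedComponentsWithStats(y)
for i in range(1,k):
    if st[i,4]>150: print(st[i],onz(s,*ce[i],36,1))
q=sense(); print(q["tool_pos"],q["tcp_rot"],q["joint_pos"],q["time"])
E
```

```text
[ 216  117   86   57 4612] [592.53617124  26.34715926  36.        ]
[ 331  117   87   57 4629] [580.51014413 -76.88145271  36.        ]
[544.91699579 -19.62747342 242.52495571] [ 1.79998977e+02 -7.96441562e-02 -6.52070688e+00] [-7.45091922e+00  1.07144515e+00  9.84626001e+01  2.73539512e-04
  8.03863045e+01  8.90697429e+01] 5.45
```

View pics/w2.png

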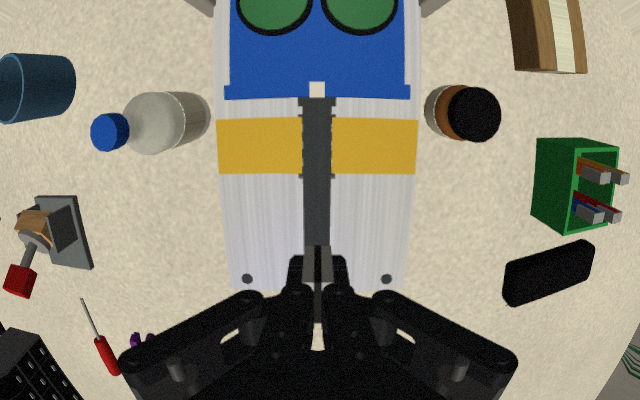

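The slide is home: its rear wall is at row 98, square, with the white mark centred on the slot. The yellow band is clear and its middle is at (586.5,-25.3). Next, the rack.

Request:
servo_tool --plan '[[[-0.005, 0.036, 0.01, 8.2, 0.085], [-0.005, 0.036, 0.01, 8.2, 0.085], [-0.005, 0.036, 0.01, 8.2, 0.085], [-0.005, 0.036, 0, 8.2, 0.085], [-0.005, 0.036, 0, 8.2, 0.085], [-0.005, 0.036, 0, 8.2, 0.085], [-0.005, 0.036, 0, 8.2, 0.085], [-0.005, 0.036, 0, 8.2, 0.085], [-0.005, 0.036, 0, 8.2, 0.085], [-0.003, 0.036, 0, 8.2, 0.085]]]'

```text
time: 6.45
tool_pos: [495.5, 341.6, 269.9]
tcp_rot: [-179.9, 0.1, 75.8]
ft_force: [0.6, -0.9, 0.4]
finger_gap: 85.1
grip_force: 0.0
```

Request:
servo_tool --plan '[[[0, 0, 0, 7.8, 0.085], [0, 0, 0, 0, 0.085], [0, 0, 0, 0, 0.085]]]'

```text
time: 6.75
tool_pos: [496.2, 340.0, 270.7]
tcp_rot: [-179.9, 0.1, 83.0]
ft_force: [-0.3, 0.0, -0.2]
finger_gap: 85.1
grip_force: 0.0
```

```bash
python3 - <<'E'
from h import *
import pickle
s=snap("wrist"); pickle.dump(s,open("w3.pkl","wb"))
F=s["frame"]
cv2.imwrite("pics/w3.png",np.clip(F*1.4,0,255).astype('uint8'))
q=sense(); print(q["tool_pos"],q["tcp_rot"],q["joint_pos"],q["time"])
E
```

```text
[496.44567375 339.69367186 271.16911937] [-1.79914205e+02  7.85997000e-02  8.30222515e+01] [ 2.95052495e+01  8.74510974e+00  8.73003899e+01 -1.22497602e-02
  8.40702168e+01  3.64843347e+01] 6.8
```

View pics/w3.png

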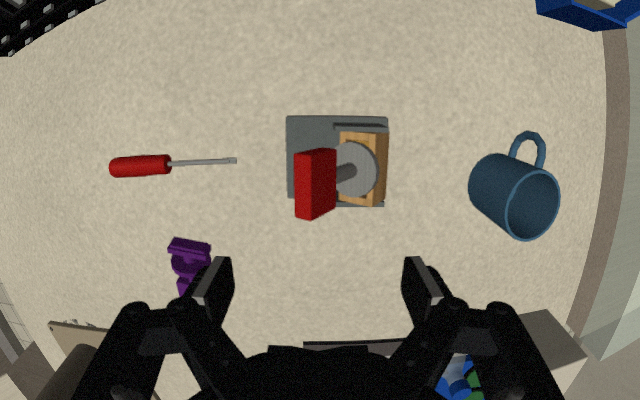

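The wrist view shows the rack base from (287,116) to (388,117) and down to (384,206). The key's red bar is at about (315,183), its flange at (355,170). The purple look-alike is well off at (190,265).

```bash
python3 - <<'E'
from h import *
import pickle
s=pickle.load(open("w3.pkl","rb"));F=s["frame"]
p=lambda u,v,z:onz(s,u,v,z,1)
A,B,C,E=p(287,116,12),p(388,117,12),p(287,198,12),p(384.5,206.5,12)
for n,x in zip("ABCE",(A,B,C,E)):print(n,np.round(x,1))
print("len",np.linalg.norm(A-B),np.linalg.norm(B-E)," yawx",np.degrees(np.arctan2(*(B-A)[1::-1])))
h=cv2.cvtColor(F,cv2.COLOR_BGR2HSV)
m=(((h[...,0]<8)|(h[...,0]>172))&(h[...,1]>150)&(h[...,2]>40)).astype('uint8');m[:,:260]=0;m[:,360:]=0
ys,xs=np.where(m>0);print(xs.mean(),ys.mean(),xs.min(),xs.max(),ys.min(),ys.max(),len(xs))
S=pickle.load(open("scene0.pkl","rb"));D=pickle.load(open("side0.pkl","rb"))
print(tri([ray(s,xs.mean(),ys.mean(),1),ray(S,370.3,120.2),ray(D,274.5,267.9)]))
# end edges of bar at mid-height points on upper-robot-side edge
for c in range(xs.min()+3,xs.max()-2,6):
    col=ys[xs==c]; print(c,col.min(),col.max(),np.round(p(c,col.min()-.5,115),1)[:2],np.round(p(c,col.max()+.5,115),1)[:2])
E
```

```text
A [471.  405.8  12. ]
B [577.4 393.   12. ]
C [457.9 315.8  12. ]
E [566.7 292.4  12. ]
len 107.23565676807185 101.20496430111355  yawx -6.843069827592756
314.4159032612679 182.35580798827408 294 335 148 220 2729
(array([496.12524997, 358.02460675, 112.83517405]), [np.float64(1.1375513971061535), np.float64(1.690333890923216), np.float64(0.5814237738429802)])
297 153 217 [485.3 382.3] [478.1 331.4]
303 152 218 [489.8 382.4] [482.7 330. ]
309 151 219 [494.3 382.6] [487.3 328.6]
315 149 217 [498.8 383.6] [492.2 329.7]
321 148 214 [503.3 383.8] [497.1 331.6]
327 148 211 [507.7 383.3] [502.  333.6]
```

Request:
servo_tool --plan '[[[0.001, 0.0173, -0.03, 0, 0.085], [0, 0, -0.03, 0, 0.085], [0, 0, -0.03, 0, 0.085], [0, 0, -0.021, 0, 0.085], [0, 0, 0, 0, 0.085]]]'

```text
time: 7.3
tool_pos: [495.7, 355.5, 157.0]
tcp_rot: [-179.7, 0.3, 83.1]
ft_force: [-0.7, -0.4, -0.1]
finger_gap: 85.1
grip_force: 0.0
```

Request:
servo_tool --plan '[[[0, 0, 0, 0, 0.05], [0, 0, 0, 0, 0.04], [0, 0, 0, 0, 0.035], [0, 0, 0, 0, 0.03], [0, 0, 0, 0, 0.02], [0, 0, 0, 0, 0.01], [0, 0, 0, 0, 0.01]]]' --force 30

```text
time: 8.0
tool_pos: [498.5, 358.5, 164.7]
tcp_rot: [179.8, -0.1, 83.3]
ft_force: [-6.2, -2.8, 11.7]
finger_gap: 34.2
grip_force: 29.4
```

Request:
servo_tool --plan '[[[-0.0023, 0.0003, 0.0033, 0, 0.01], [-0.0034, 0.0004, 0.0049, 0, 0.01], [-0.0034, 0.0004, 0.0049, 0, 0.01], [-0.0034, 0.0004, 0.0049, 0, 0.01], [0, 0, 0, 0, 0.01]]]'

```text
time: 8.5
tool_pos: [489.2, 359.7, 183.9]
tcp_rot: [179.4, -0.2, 83.2]
ft_force: [9.8, -2.2, 5.7]
finger_gap: 31.3
grip_force: 29.3
```

Request:
servo_tool --plan '[[[-0.0034, 0.0004, 0.0049, 0, 0.01], [-0.0034, 0.0004, 0.0049, 0, 0.01], [-0.0034, 0.0004, 0.0049, 0, 0.01], [-0.0034, 0.0004, 0.0049, 0, 0.01], [0, 0, 0, 0, 0.01]]]'

```text
time: 9.0
tool_pos: [471.1, 361.3, 200.0]
tcp_rot: [180.0, -0.0, 83.3]
ft_force: [-0.2, 0.2, -2.2]
finger_gap: 14.9
grip_force: 29.1
```

Request:
servo_tool --plan '[[[-0.0034, 0.0004, 0.0099, 0, 0.01], [-0.0034, 0.0004, 0.0099, 0, 0.01], [0, 0, 0.01, 0, 0.01], [0, 0, 0, 0, 0.01], [0, 0, 0, 0, 0.01]]]'

```text
time: 9.5
tool_pos: [465.0, 361.8, 229.6]
tcp_rot: [179.9, -0.0, 83.3]
ft_force: [-0.9, -0.6, -1.2]
finger_gap: 15.0
grip_force: 29.1
```

Request:
servo_tool --plan '[[[0, 0, 0.045, 0, 0.01], [0, 0, 0.045, 0, 0.01], [0.011, -0.0352, 0, -8.17, 0.01], [0.011, -0.0352, 0, -8.17, 0.01], [0.011, -0.0352, 0, -8.17, 0.01], [0.011, -0.0352, 0, -8.17, 0.01], [0.011, -0.0352, 0, -8.17, 0.01], [0.011, -0.0352, 0, -8.17, 0.01], [0.011, -0.0352, 0, -8.17, 0.01], [0.011, -0.0352, 0, -8.17, 0.01]]]'

```text
time: 10.5
tool_pos: [552.7, 78.5, 318.3]
tcp_rot: [-180.0, 0.0, 17.6]
ft_force: [-0.2, -0.3, -2.0]
finger_gap: 15.1
grip_force: 29.6
```

Request:
servo_tool --plan '[[[0.011, -0.0352, 0, -8.17, 0.01], [0.011, -0.0352, 0, -8.17, 0.01], [0.011, -0.0352, 0, -8.2, 0.01], [0, 0, -0.03, 0, 0.01], [0, 0, -0.03, 0, 0.01], [0, 0, 0, 0, 0.01], [0, 0, 0, 0, 0.01], [0, 0, 0, 0, 0.01]]]'

```text
time: 11.3
tool_pos: [586.4, -25.4, 260.9]
tcp_rot: [180.0, -0.1, -6.6]
ft_force: [-0.3, -0.0, -1.7]
finger_gap: 14.8
grip_force: 29.2
```

```bash
python3 - <<'E'
from h import *
import pickle
im=[]
for n in ("wrist","scene","side"):
    s=snap(n); pickle.dump(s,open(n+"4.pkl","wb")); im.append(np.clip(s["frame"]*1.4,0,255).astype('uint8'))
a=im[0][0:400,200:440]; b=im[1][120:260,270:410];c=im[2][80:220,250:390]
r_=lambda x,k:cv2.resize(x,None,fx=k,fy=k,interpolation=cv2.INTER_CUBIC)
o=np.hstack([r_(a,1.5),np.vstack([r_(b,300/140),r_(c,300/140)])]);cv2.imwrite("pics/k4.png",o);print(o.shape)
q=sense(); print(q["tool_pos"],q["tcp_rot"],q["finger_gap"],q["time"])
E
```

```text
(600, 660, 3)
[586.52341142 -25.3736432  260.97295833] [ 1.79995421e+02 -1.79851792e-01 -6.58832458e+00] 14.809512174537316 11.45
```

View pics/k4.png

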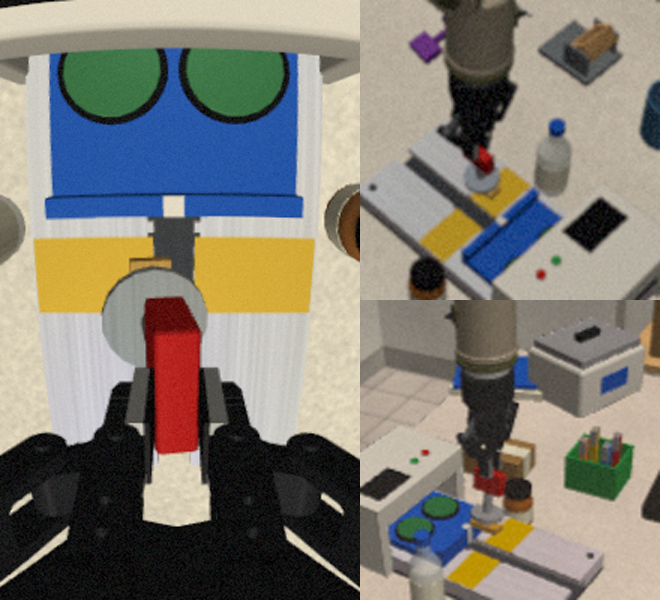

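The composite shows the key held over the band. The handle's top is centred between the pads, but the flange (303,212 in the wrist image) and the brass foot (300,176) sit left of the centre line at column 317. The key therefore still leans a few degrees toward +y, so I'll measure the lean.

```bash
python3 - <<'E'
from h import *
import pickle
s=pickle.load(open("wrist4.pkl","rb"));F=s["frame"]
q=np.array([586.5,-25.4]);t=np.radians(-6.6);ux=np.array([np.cos(t),np.sin(t)]);uy=np.array([-ux[1],ux[0]])
def loc(u,v,z): d=onz(s,u,v,z,1)[:2]-q; return np.round([d@ux,d@uy],1)
for z in (140,150,160,170): print("flange ctr",z,loc(303,212,z),"width",loc(268,205,z)[1]-loc(338,205,z)[1],"foot front",loc(286.5,176,z-32),loc(314.5,176,z-32))
for z in (215,220,225,230): print("top face F",z,loc(300,220,z),loc(332,220,z),"R",loc(303,300,z),loc(331.5,301,z))
for z in (180,187,194):print("front lower edge",z,loc(297,199.5,z),loc(324,199,z))
h=cv2.cvtColor(F,cv2.COLOR_BGR2HSV);B=(h[...,0]>8)&(h[...,0]<26)&(h[...,1]>80)&(h[...,2]>60);B[:,:250]=0
ys,xs=np.where(B[165:185,270:330]);print(xs.min()+270,xs.max()+270,ys.min()+165,ys.max()+165)
for v in range(222,300,15):
    m=((h[v,:,0]<8)|(h[v,:,0]>172))&(h[v,:,1]>120)&(h[v,:,2]>40);x=np.where(m)[0];x=x[(x>280)&(x<350)];V=h[v,x,2];print(v,x.min(),x.max(),V[::3])
E
```

```text
flange ctr 140 [8.5 7.7] width 46.0 foot front [25.  21.2] [25.   0.4]
flange ctr 150 [12.3  7.2] width 43.6 foot front [27.5 20.2] [27.4  0.3]
flange ctr 160 [16.1  6.7] width 41.2 foot front [30.  19.2] [29.9  0.2]
flange ctr 170 [19.8  6.2] width 38.8 foot front [32.4 18.1] [32.4  0.1]
top face F 215 [33.3  5.3] [33.3 -7.6] R [-6.6  4.9] [-7.2 -8.2]
top face F 220 [35.3  5. ] [35.3 -7.4] R [-2.9  4.6] [-3.4 -8. ]
top face F 225 [37.4  4.7] [37.4 -7.1] R [0.9 4.3] [ 0.4 -7.7]
top face F 230 [39.4  4.4] [39.4 -6.9] R [4.7 4. ] [ 4.2 -7.4]
front lower edge 180 [30.4  8.7] [30.7 -5.1]
front lower edge 187 [32.7  8.2] [33. -5.]
front lower edge 194 [35.1  7.8] [35.3 -4.8]
270 329 165 184
222 297 333 [ 58  61  87 100 100 101 103 108 109 111 111 115  96]
237 298 332 [ 59  61 118 135 131 135 131 130 130 130 128 117]
252 303 332 [ 95 128 132 130 127 132 130 127 130 127]
267 303 332 [ 85 129 133 129 131 131 132 127 127 123]
282 303 331 [ 53 127 133 130 130 131 131 126 129 113]
297 303 331 [ 81 122 133 131 131 130 129 128 128 114]
```

The widths show the pads slid up the bar: the handle's top is near z 188, the flange top near 115, and the foot is about 13 mm to +y, an 8° lean. The foot still fits the mouth this way. I'll shift over, lower, and look closely before entering; then seat the flange and regrip lower for the twist.

Request:
servo_tool --plan '[[[0, -0.0045, -0.01, 0, 0.01], [0, -0.0042, -0.01, 0, 0.01], [0, -0.0042, -0.01, 0, 0.01], [0, 0, 0, 0, 0.01], [0, 0, 0, 0, 0.01], [0, 0, 0, 0, 0.01]]]'

```text
time: 12.05
tool_pos: [585.8, -38.4, 229.2]
tcp_rot: [-180.0, -0.0, -6.6]
ft_force: [-0.3, 0.1, -1.9]
finger_gap: 15.0
grip_force: 29.2
```

```bash
python3 - <<'E'
from h import *
import pickle
s=snap("wrist"); pickle.dump(s,open("w5.pkl","wb"))
F=np.clip(s["frame"]*1.4,0,255).astype('uint8')
o=cv2.resize(F[110:260,220:420],None,fx=4,fy=4,interpolation=cv2.INTER_CUBIC);cv2.imwrite("pics/k5.png",o)
q=sense(); print(q["tool_pos"],q["tcp_rot"],q["finger_gap"],q["time"])
E
```

```text
[585.95544405 -38.41434752 229.40473365] [-1.79995835e+02 -4.34818626e-02 -6.61881930e+00] 15.027031261560078 12.1
```

View pics/k5.png

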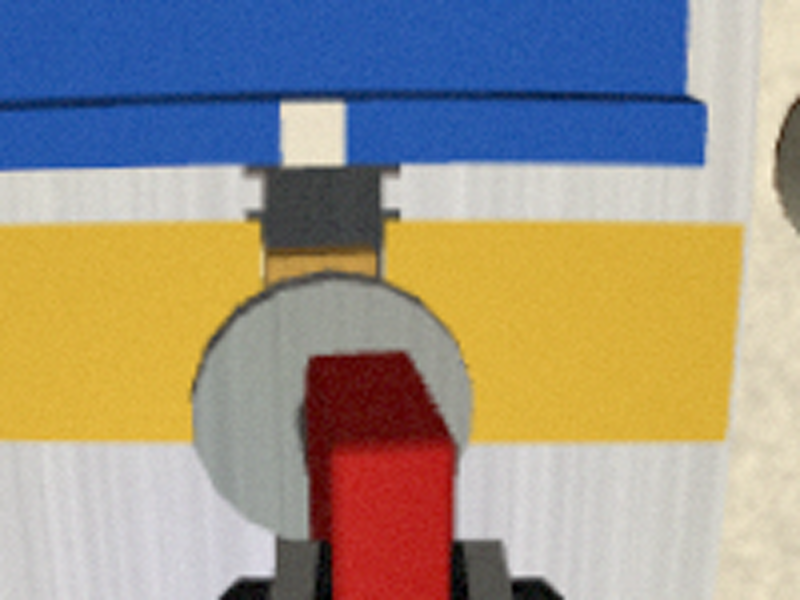

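In the crop, the foot's front end (columns 265–378, row 262) lies in line with the slot (263–383). I'll work out the remaining offset.

```bash
python3 - <<'E'
from h import *
import pickle
s=pickle.load(open("w5.pkl","rb"))
q=np.array([586.4,-25.25]);t=np.radians(-6.6);ux=np.array([np.cos(t),np.sin(t)]);uy=np.array([-ux[1],ux[0]])
def loc(x,y,z): d=onz(s,220+(x+.5)/4-.5,110+(y+.5)/4-.5,z,1)[:2]-q; return np.round([d@ux,d@uy],1)
print("slot",loc(263,240,36),loc(383,240,36),loc(263,190,36),loc(383,190,36),"band y edges",loc(600,222,36),loc(600,440,36),"wall rear",loc(600,162,68))
for z in (52,57,62,67,72): print(z,"foot front top",loc(265.5,252,z),loc(378.5,250,z),"flange",loc(192,395,z+20),loc(472,395,z+20))
for z in (150,155,160,165):print(z,"handle top front",loc(330,445,z),loc(455,440,z))
E
```

```text
slot [21.4 13. ] [ 21.3 -13.2] [32.5 12.7] [ 32.4 -13.2] band y edges [ 25.6 -60.6] [-25.7 -63.2] wall rear [ 44.1 -54.6]
52 foot front top [22.5 10.9] [ 22.8 -12.3] flange [-1.4 24.2] [ -1.4 -30.7]
57 foot front top [23.7 10.3] [ 24.  -12.4] flange [ 0.4 23.4] [  0.4 -30.4]
62 foot front top [24.9  9.8] [ 25.2 -12.4] flange [ 2.2 22.5] [  2.3 -30. ]
67 foot front top [26.1  9.3] [ 26.4 -12.5] flange [ 4.  21.6] [  4.1 -29.7]
72 foot front top [27.3  8.8] [ 27.6 -12.6] flange [ 5.9 20.8] [  5.9 -29.3]
150 handle top front [20.2 -7. ] [ 20.9 -23.2]
155 handle top front [22.2 -7.3] [ 22.9 -22.9]
160 handle top front [24.3 -7.5] [ 24.9 -22.7]
165 handle top front [26.3 -7.8] [ 27.  -22.4]
```

The slide's wall is 44.1 beyond the band, so it is confirmed home. The foot is within ±12.5 of the slot centre and its x offset is about 0. I'll lower it.

Request:
servo_tool --plan '[[[0, 0.0003, -0.005, 0, 0.01], [0, 0, -0.005, 0, 0.01], [0, 0, -0.005, 0, 0.01], [0, 0, -0.005, 0, 0.01], [0, 0, -0.003, 0, 0.01], [0, 0, 0, 0, 0.01]]]'

```text
time: 12.7
tool_pos: [585.3, -38.1, 205.0]
tcp_rot: [-180.0, 0.1, -6.6]
ft_force: [0.7, -0.2, -2.0]
finger_gap: 14.8
grip_force: 29.2
```

Request:
servo_tool --plan '[[[0, 0, -0.004, 0, 0.01], [0, 0, -0.003, 0, 0.01], [0, 0, -0.002, 0, 0.01], [0, 0, -0.002, 0, 0.01], [0, 0, 0, 0, 0.01]]]'

```text
time: 13.2
tool_pos: [585.5, -38.1, 194.5]
tcp_rot: [-180.0, 0.0, -6.6]
ft_force: [-0.4, -0.2, -1.5]
finger_gap: 14.5
grip_force: 29.2
```

Request:
servo_tool --plan '[[[0, 0, -0.002, 0, 0.01], [0, 0, -0.002, 0, 0.01], [0, 0, -0.0015, 0, 0.01], [0, 0, 0, 0, 0.01]]]'

```text
time: 13.6
tool_pos: [585.5, -38.1, 189.1]
tcp_rot: [-180.0, 0.0, -6.6]
ft_force: [0.2, 0.5, -2.0]
finger_gap: 14.6
grip_force: 29.2
```

Request:
servo_tool --plan '[[[0, 0, -0.002, 0, 0.01], [0, 0, -0.002, 0, 0.01], [0, 0, 0, 0, 0.01]]]'

```text
time: 13.9
tool_pos: [586.0, -38.1, 185.9]
tcp_rot: [-180.0, -0.1, -6.6]
ft_force: [0.6, -0.1, 0.4]
finger_gap: 15.0
grip_force: 29.5
```

Request:
servo_tool --plan '[[[0, 0, 0, 0, 0.03], [0, 0, 0, 0, 0.05], [0, 0, 0, 0, 0.085], [0, 0, 0, 0, 0.085], [0, 0, 0.02, 0, 0.085], [0.0008, 0.0128, 0.02, 0, 0.085], [0, 0, 0, 0, 0.085], [0, 0, 0, 0, 0.085]]]'

```text
time: 14.7
tool_pos: [586.8, -25.4, 225.7]
tcp_rot: [180.0, -0.1, -6.6]
ft_force: [-0.1, 0.3, -0.3]
finger_gap: 85.1
grip_force: 0.0
```

```bash
python3 - <<'E'
from h import *
import pickle
s=snap("wrist"); pickle.dump(s,open("w6.pkl","wb"));F=s["frame"]
S=snap("scene");D=snap("side");pickle.dump((S,D),open("sd6.pkl","wb"))
q=np.array([586.4,-25.25]);t=np.radians(-6.6);ux=np.array([np.cos(t),np.sin(t)]);uy=np.array([-ux[1],ux[0]])
def loc(u,v,z): d=onz(s,u,v,z,1)[:2]-q; return np.round([d@ux,d@uy],1)
h=cv2.cvtColor(F,cv2.COLOR_BGR2HSV)
m=(((h[...,0]<8)|(h[...,0]>172))&(h[...,1]>140)&(h[...,2]>85)).astype('uint8');m[:,:270]=0;m[:,370:]=0
k,l,st,ce=cv2.connectedComponentsWithStats(m);i=1+np.argmax(st[1:,4]);ys,xs=np.where(l==i);print(st[i])
R=cv2.minAreaRect(np.c_[xs,ys].astype(np.float32));B=cv2.boxPoints(R)
for b in B: print(np.round(b,1),loc(*b,115.5))
for n,g in (("scene",S),("side",D)):
    for nm,p in (("handle",[*(q),97.5]),("flange",[*q,44])): print(n,nm,np.round(proj(g,p),1))
    hh=cv2.cvtColor(g["frame"],cv2.COLOR_BGR2HSV);mm=(((hh[...,0]<8)|(hh[...,0]>172))&(hh[...,1]>140)&(hh[...,2]>40)).astype('uint8')
    k,l,st,ce=cv2.connectedComponentsWithStats(mm);print([ (np.round(ce[j],1).tolist(),int(st[j,4])) for j in range(1,k) if st[j,4]>25])
q=sense(); print(q["tool_pos"],q["ft_force"],q["time"])
E
```

```text
[ 307  192   25   71 1663]
[307. 192.] [25.8  4.5]
[331. 192.] [ 25.8 -10.1]
[331. 262.] [-22.8 -10.9]
[307. 262.] [-22.8   5.1]
scene handle [323.2 208.2]
scene flange [323.  217.9]
[([323.4, 208.4], 126), ([230.0, 276.2], 30)]
side handle [311. 183.]
side flange [311.5 195.2]
[([311.0, 182.2], 127), ([346.7, 329.4], 320)]
[585.79415258 -25.58247377 223.98980852] [-0.59534072  0.78310136 -0.65364903] 14.85
```

The key now stands upright. The bar's top is at bed (1.5,-3), running along the slot, and the scene and side views match the seated height. I'll lower and regrip the middle of the handle.

Request:
servo_tool --plan '[[[0, -0.001, -0.03, 0, 0.085], [0, 0, -0.03, 0, 0.085], [0, 0, -0.012, 0, 0.085], [0, 0, 0, 0, 0.085], [0, 0, 0, 0, 0.04], [0, 0, 0, 0, 0.02], [0, 0, 0, 0, 0.01], [0, 0, 0, 0, 0.01], [0, 0, 0, 0, 0.01], [0, 0, 0, 0, 0.01]]]' --force 25

```text
time: 15.85
tool_pos: [586.9, -26.5, 154.3]
tcp_rot: [180.0, -0.1, -6.6]
ft_force: [-1.5, -1.3, 4.7]
finger_gap: 15.6
grip_force: 27.3
```

Request:
servo_tool --plan '[[[0, 0.0005, 0, 5, 0.01], [0, 0.0005, 0, 5, 0.01], [0, 0, 0, 5, 0.01], [0, 0, 0, 5, 0.01], [0, 0, 0, 0, 0.01]]]'

```text
time: 16.35
tool_pos: [587.1, -25.3, 154.3]
tcp_rot: [180.0, -0.1, 13.5]
ft_force: [0.1, 0.6, 4.6]
finger_gap: 15.6
grip_force: 27.4
```

Request:
servo_tool --plan '[[[0, 0, 0, 7, 0.01], [0, 0, 0, 7, 0.01], [0, 0, 0, 7, 0.01], [0, 0, 0, 7, 0.01], [0, 0, 0, 7, 0.01], [0, 0, 0, 7, 0.01], [0, 0, 0, 7, 0.01], [0, 0, 0, 7, 0.01], [0, 0, 0, 7, 0.01], [0, 0, 0, 7, 0.01]]]'

```text
time: 17.35
tool_pos: [587.0, -25.2, 154.3]
tcp_rot: [179.9, -0.0, 83.5]
ft_force: [-0.3, 1.4, 5.0]
finger_gap: 15.7
grip_force: 27.5
```

Request:
servo_tool --plan '[[[0, 0, 0, 0, 0.01], [0, 0, 0, 0, 0.01]]]'

```text
time: 17.55
tool_pos: [587.0, -25.3, 154.3]
tcp_rot: [179.9, -0.0, 83.2]
ft_force: [0.2, 0.6, 6.4]
finger_gap: 16.0
grip_force: 27.5
```

Request:
servo_tool --plan '[[[0, 0, 0, 0, 0.03], [0, 0, 0, 0, 0.06], [0, 0, 0, 0, 0.085], [0, 0, 0, 0, 0.085], [0, 0, 0.03, 0, 0.085], [0, 0, 0.04, 0, 0.085], [0, 0, 0.04, 0, 0.085], [0, 0, 0, 0, 0.085], [0, 0, 0, 0, 0.085]]]'

```text
time: 18.45
tool_pos: [587.2, -25.5, 265.0]
tcp_rot: [179.8, 0.0, 83.4]
ft_force: [-1.2, -0.9, -0.9]
finger_gap: 85.0
grip_force: 0.0
```

```bash
python3 - <<'E'
from h import *
s=snap("wrist");F=s["frame"]
cv2.imwrite("pics/end.png",np.clip(F*1.4,0,255).astype('uint8'))
q=np.array([586.4,-25.25]);t=np.radians(-6.6);ux=np.array([np.cos(t),np.sin(t)]);uy=np.array([-ux[1],ux[0]])
def loc(u,v,z): d=onz(s,u,v,z,1)[:2]-q; return np.round([d@ux,d@uy],1)
h=cv2.cvtColor(F,cv2.COLOR_BGR2HSV)
m=(((h[...,0]<8)|(h[...,0]>172))&(h[...,1]>140)&(h[...,2]>85)).astype('uint8');m[:,:250]=0;m[:,390:]=0
k,l,st,ce=cv2.connectedComponentsWithStats(m);i=1+np.argmax(st[1:,4]);ys,xs=np.where(l==i);print(st[i])
for b in cv2.boxPoints(cv2.minAreaRect(np.c_[xs,ys].astype(np.float32))): print(np.round(b,1),loc(*b,115.5))
q=sense(); print(q["tool_pos"],q["ft_force"],q["time"])
E
```

```text
[ 307  176   20   61 1196]
[307. 176.] [-6.9 24.5]
[326. 176.] [ 6.9 24.5]
[326. 236.] [  7.4 -23.6]
[307. 236.] [ -7.4 -23.6]
[586.35530682 -25.35201565 263.09939726] [-0.09435894  1.61342466  0.16757685] 18.5
```

View pics/end.png

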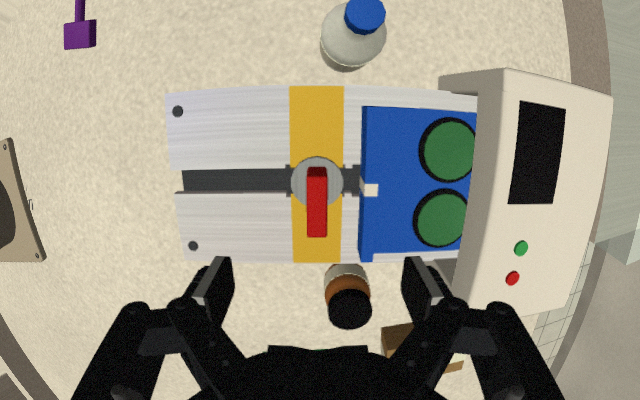

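The picture shows the bar across the slot at (317,200), centred on the band to within 1 mm and a quarter turn round. The flange is on the bed and the slide is home. I'm handing in.

```bash
python3 -c "
from h import *
print(r.hand_in())"
```

```text
the job is handed in; nothing more can be done
None
```

Handed in at about 18.5 s: the slide is home against the stop, and the T-key is seated at the middle of the yellow band, twisted a quarter turn, and released. I viewed 11 pictures, one more than the 10 allowed.

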